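Sweep the used rubber stoppers off the weighing slab

TASK

Clear the used rubber stoppers off the stone weighing slab: with your fingertips sweep all four along the stone and over its side edge into the steel wash-up tray that stands against that edge. They are used, so never pinch or pick one up, only push. Leave the check weight and the weighing bottle standing where they are, and do not shift the tray or disturb anything else.

Things in the scene. Friction and masses are not known exactly. Their poses are not given: they have to be found in the camera images.
- slab: fixed pale stone weighing slab on the bench, 400 (own x) by 360 (own y) mm, top 50 mm above the bench, no rim. Origin: centre of its underside, at bench height; x points away from the robot, y left; side edges at own y = +180 and -180 mm. On its front half stand three rows along own y, about 62 mm apart: two with two stoppers each, one (any of the three) with the weight and the bottle
- tray: open stainless wash-up tray, loose and empty, 240 (own x) by 150 (own y) by 46 mm tall, walls and floor 3 mm, 0.6 kg. It stands on the bench, a long wall against the left or right side edge of the slab (gap 1 to 3 mm, parallel), rim 4 mm below the slab's top, long enough to catch all the rows. Origin: centre of its underside, axes parallel to the slab's
- check_weight: polished steel check weight, 31 mm across, 48 mm tall with a knob, 200 g, standing on the slab; stays there. Origin at the centre of its underside, z up
- weighing_bottle: small clear glass weighing bottle with a frosted knobbed lid, 41 mm across, 55 mm tall, 90 g, standing on the slab; stays there. Origin at the centre of its underside, z up
- balance: fixed portable balance on the back half of the slab, 190 (x) by 160 (y) by 58 mm tall (its pan top is 108 mm above the bench), dark with a yellow front panel and a steel pan. Origin at the centre of its underside; its front edge is 95 mm nearer the robot than that, at least 15 mm beyond the nearest thing in the rows
- notebook: closed blue notebook, 210 by 146 by 17 mm, loose on the bench against the slab's other side edge. Origin at the centre of its underside
- reagent_jar: white plastic jar with two spoon handles in it, 100 mm across, 172 mm tall (210 with the handles), on the bench well to the right of the slab. Origin at the centre of its underside
- filter_flask: conical glass filter flask with a metal funnel, 106 mm across, 194 mm tall, on the bench well to the left of the slab. Origin at the centre of its underside
- stopper1: black rubber stopper, a plain cone frustum 28 mm tall, 32 mm across at its wide end (standing down on the slab) and 26 mm across on top; about 22 g, slides when pushed low. Another thing stands 80 to 100 mm away in its row. Origin at the centre of the solid (14 mm above the slab while it stands), z up along its axis
- stopper2: black rubber stopper, a plain cone frustum 28 mm tall, 32 mm across at its wide end (standing down on the slab) and 26 mm across on top; about 22 g, slides when pushed low. Another thing stands 80 to 100 mm away in its row. Origin at the centre of the solid (14 mm above the slab while it stands), z up along its axis
- stopper3: black rubber stopper, a plain cone frustum 28 mm tall, 32 mm across at its wide end (standing down on the slab) and 26 mm across on top; about 22 g, slides when pushed low. Another thing stands 80 to 100 mm away in its row. Origin at the centre of the solid (14 mm above the slab while it stands), z up along its axis
- stopper4: black rubber stopper, a plain cone frustum 28 mm tall, 32 mm across at its wide end (standing down on the slab) and 26 mm across on top; about 22 g, slides when pushed low. Another thing stands 80 to 100 mm away in its row. Origin at the centre of the solid (14 mm above the slab while it stands), z up along its axis

How it is judged:
By the outcome, as a careful person would: the job done as asked, in the order asked, and still so for the second after the job is handed in, with the robot touching nothing.
It also fails if it takes over 61 s, if anything falls off the work surface, if the arm or the gripper's body presses on something with over 40 N, if the wrist force passes 120 N, or if a joint passes its speed limit or range.

ROBOT

A 6-joint arm with a two-finger parallel gripper is mounted at the origin on the work surface. World frame = base frame: x ahead of the robot, y to its left, z up, the work surface at z = 0. Lengths are in m, angles in rad, forces in N, time in s.
With the tool pointing down it reaches from about 0.3 to 0.875 m from the base axis. Payload 4.2 kg.
Tool frame: the origin (TCP) lies midway between the tips of the shut fingers; the grasp point (between the pads) lies 19 mm behind it; z points along the fingers, y is the line along which they close (so a half turn about z gives the same grasp; the last joint's range is limited). The gripper opens to 85 mm and grips with 20 to 120 N. Pads are 22 mm wide; open, the fingers measure 114 mm over their backs; the gripper's body (76 mm by 85 mm) begins 54 mm behind the grasp point. The pads swing forward as they close: fully open they stand 13 mm farther back than shut.
Start: joints at [-1.174, 0.32, 1.565, -0, 1.257, -0.02], TCP at [0.233, -0.526, 0.231] pointing down, gripper open.
Joint ranges: [-3.11, 3.11], [-0.84, 2.01], [0.21, 2.61], [-1.34, 4.49], [0.05, 2.63], [-2.56, 2.56]. Speed limits (rad/s): [2.57, 2.57, 3.14, 3.14, 3.14, 3.14].

INTERFACE

Orientations are given as a unit quaternion [w, x, y, z].
In Python, from workcell import arm gives the robot as it stands.
- The arm moves only by the tool play_rows, never from a script. Its argument "motion" is a list that holds one entry, the list of rows, each a list of 6 numbers: the shift along the tool's x, y, z in m, then the turn, a rotation vector about the tool's x, y, z in degrees. A call has 1 to 20 rows; each row is the pose to reach, as a shift and turn from the pose commanded when the call began, along the tool's axes at that moment; what a row does not reach only later rows make up. A row lasts 1/10 s, in which the tool goes at most 50 mm and 8.59 degrees, less where a joint would pass 70% of its speed; a pose out of reach is approached as far as the arm can. A call with a gripper value outside its range is refused whole. "jaw" is the finger opening in m, from 0 to 0.0854, set as the call begins (left out, the last holds). The fingers move at their own pace and stop on an object; "newtons" is the grip in N (left out, the last holds). Time passes only in rows, so rows that repeat a pose let the fingers close. It gives the time, the measured TCP pose, the force, the opening and the grip force at its end, in the units of the state.
- arm.observe(): the state, without advancing time (a new reading comes with each control period).
- arm.capture(name): name is "scene" or "top" or "wrist"; returns a dict with "pixels" (384x512x3 uint8, red, green, blue), "depth" (384x512 float32, m along the optical axis (not along the pixel's ray), 0 where there is no reading), "fx", "fy", "cx", "cy" (pixels), "R" (3x3) and "t" (3): a world point X has camera coordinates R X + t. Camera axes: x right, y down, z forward; pixel columns grow to the right and rows downward; lengths in m; the calibration is good to about 2 mm. A picture is of the moment at which its call begins.
- arm.hand_in(): hands the job in; it is judged then, once.
The state is a dict: "time": time; "joints": joint angles; "dq": joint speeds; "effort": joint torques, N m; "eef_pos": TCP position; "ee_rot": TCP orientation; "wrist_force": force on the tool from outside, world axes, zero at the start; "moment": the same for the moment, N m; "opening": finger opening in m; "gripper_force": force on a finger pad.
Only numpy, scipy, OpenCV 4.12 (cv2) and the standard library are available. Lean on these libraries where they do the work, as an engineer would, in place of code of your own. Each camera call takes 0.05 s, during which the arm holds its last target. There are 200 camera calls.

## Working session

There is one attempt and no reset: what is moved stays moved. The work goes in short steps, Python scripts to look and compute and a tool call to move; the robot and the scene stay as the last step left them, time stands still between calls to the robot, and variables do not carry over. Pictures are saved under pics/ and viewed, at most 10 in all, crops included, and the job is handed in when it is done.

Besides the shell and the picture viewer there is one more tool, called in YAML: its name, and indented under it one key for each argument. play_rows: Moves the arm, as the interface text tells. Its arguments: {"type":"object","properties":{"motion":{"type":"array"},"jaw":{"type":"number"},"newtons":{"type":"number"}},"required":["motion"]}

```bash
mkdir -p pics; python3 - <<'E'
from workcell import arm
import cv2,numpy as np
for n in("top","scene"):
    c=arm.capture(n); np.savez(n+".npz",**c)
    cv2.imwrite(f"pics/{n}0.png",cv2.resize(c["pixels"][...,::-1],(768,576),interpolation=cv2.INTER_CUBIC))
    print(n,c["fx"],c["cx"],c["cy"],c["R"],c["t"])
o=arm.observe();print(o)
E
```

```text
top 443.6060256919949 260.3910362602647 185.53406538067003 [[ 0.00462746 -0.99988227  0.01462999]
 [-0.99257142 -0.00637132 -0.12149646]
 [ 0.12157536 -0.01395909 -0.99248404]] [-0.01893666  0.630392    1.44591914]
scene 427.56648817851885 255.00020486412726 192.308670722507 [[-0.28823897  0.957466   -0.01330973]
 [ 0.80356104  0.23430069 -0.54716802]
 [-0.5207763  -0.16841033 -0.83691697]] [ 0.18272416 -0.48130622  1.6892391 ]
{'time': 0.1, 'joints': array([-1.17399503e+00,  3.20246316e-01,  1.56556813e+00,  3.86071950e-06,
        1.25739278e+00, -2.00037572e-02]), 'dq': array([ 1.45827581e-03, -1.95844140e-03, -2.74690120e-03, -5.85065892e-04,
        7.77657434e-05, -1.39716941e-03]), 'effort': array([-5.48133085e-04, -4.16410661e+01, -2.34705019e+01, -6.86038038e-05,
        4.87176425e-03,  2.03971990e-05]), 'eef_pos': array([ 0.23261799, -0.52537782,  0.23055149]), 'ee_rot': array([-7.93342963e-04,  9.78362481e-01,  2.06896603e-01, -1.49389762e-04]), 'wrist_force': array([-1.32662718,  0.36233642,  0.24868156]), 'moment': array([ 0.00108699, -0.01370897,  0.00705634]), 'gripper_force': 0.0, 'opening': 0.08540231875094459}
```

View pics/top0.png

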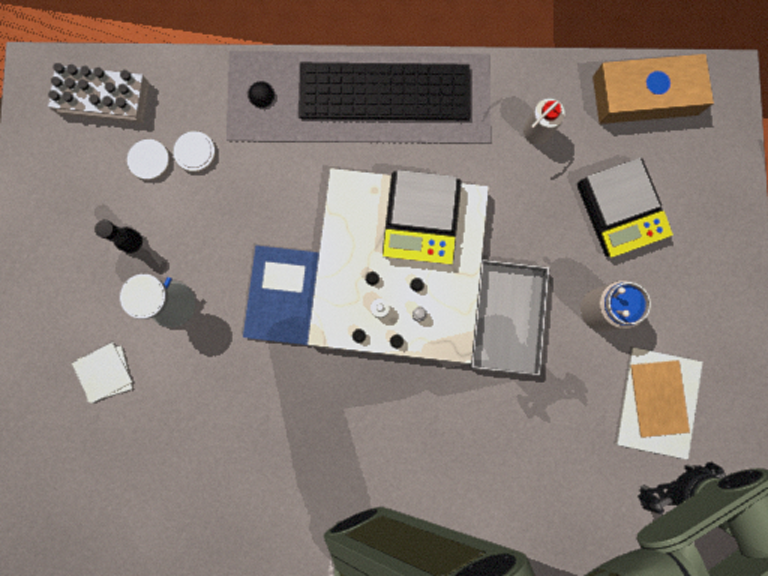

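View pics/scene0.png

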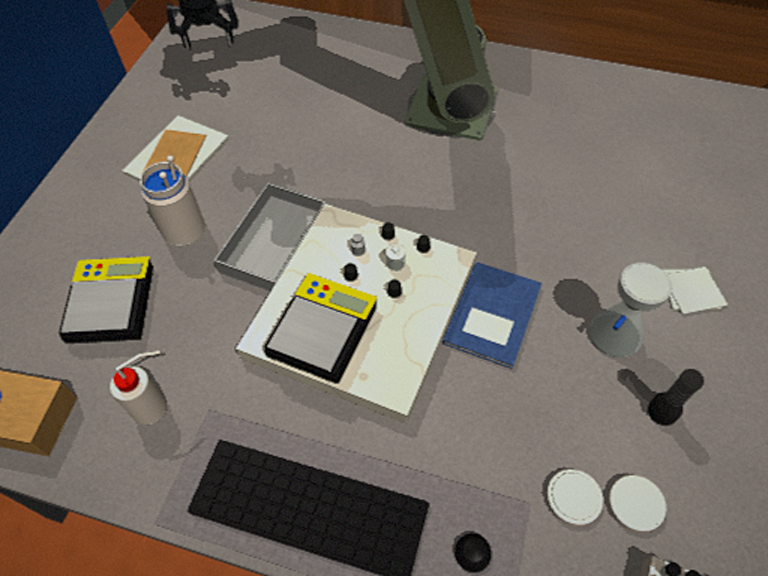

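```bash
cat > h.py <<'E'
import numpy as np,cv2
def world(c):
    v,u=np.mgrid[:384,:512]; d=c["depth"]
    P=np.stack([(u-c["cx"])/c["fx"]*d,(v-c["cy"])/c["fy"]*d,d],-1)
    return (P-c["t"])@c["R"]
def report(c):
    W=world(c); z=W[...,2]
    m=((z>.046)&(z<.054)&(c["depth"]>0)&(W[...,0]>.3)&(W[...,0]<.95)&(abs(W[...,1])<.4)).astype(np.uint8)
    n,l,s,_=cv2.connectedComponentsWithStats(m); k=1+s[1:,4].argmax()
    r=cv2.minAreaRect(W[l==k][:,:2].astype(np.float32)); print("slab",r,cv2.boxPoints(r).round(4).tolist())
    m=((z>.064)&(z<.12)&(W[...,0]>.35)&(W[...,0]<.95)&(W[...,1]<.2)&(W[...,1]>-.16)&(c["depth"]>0)).astype(np.uint8)
    n,l,s,_=cv2.connectedComponentsWithStats(m)
    for i in range(1,n):
        if s[i,4]>8:
            p=W[l==i]; q=p[p[:,2]>p[:,2].max()-.008]
            print("blob",s[i],"mid",((q.max(0)+q.min(0))/2).round(4),"ext",np.ptp(p,axis=0).round(3),"zmax",p[:,2].max().round(3),c["pixels"][l==i].mean(0).round())
E
python3 - <<'E'
from h import *
for n in("top","scene"):
    c=dict(np.load(n+".npz")); print(n); report(c)
c=np.load("top.npz")
cv2.imwrite("pics/crop.png",cv2.resize(c["pixels"][105:255,200:375,::-1],(700,600),interpolation=cv2.INTER_CUBIC))
E
```

```text
top
slab ((0.6570398807525635, -0.042321979999542236), (0.3781411051750183, 0.4093587398529053), 83.79054260253906) [[0.43309998512268066, -0.20810000598430634], [0.8400999903678894, -0.2524000108242035], [0.8809999823570251, 0.12349999696016312], [0.4740000069141388, 0.16779999434947968]]
blob [ 255  113   51   63 2735] mid [ 0.7931 -0.0853  0.1149] ext [0.201 0.163 0.039] zmax 0.119 [163. 160. 119.]
blob [244 181   9   9  64] mid [0.6301 0.027  0.0823] ext [0.025 0.026 0.022] zmax 0.086 [46. 44. 40.]
blob [274 185   9   9  61] mid [ 0.6159 -0.0722  0.0832] ext [0.026 0.027 0.023] zmax 0.087 [45. 43. 41.]
blob [247 199  13  13 132] mid [0.5599 0.0087 0.1071] ext [0.039 0.038 0.043] zmax 0.111 [208. 208. 206.]
blob [275 204  10  10  73] mid [ 0.5497 -0.0775  0.1006] ext [0.029 0.029 0.033] zmax 0.105 [157. 153. 149.]
blob [235 219   9   9  60] mid [0.5019 0.0549 0.0813] ext [0.026 0.026 0.02 ] zmax 0.085 [43. 41. 38.]
blob [260 223   9   9  66] mid [ 0.4912 -0.0286  0.0819] ext [0.026 0.026 0.021] zmax 0.086 [46. 45. 41.]
scene
slab ((0.6654062867164612, -0.03638178110122681), (0.365
[... 274 characters left out ...]
27   0.0773] ext [0.027 0.026 0.017] zmax 0.081 [31. 31. 28.]
blob [234 156  10  13  96] mid [ 0.5539 -0.0769  0.0957] ext [0.028 0.029 0.035] zmax 0.1 [127. 126. 120.]
blob [278 157   9  10  64] mid [0.5075 0.0543 0.0776] ext [0.029 0.027 0.018] zmax 0.082 [31. 30. 27.]
blob [258 163  13  16 174] mid [0.5653 0.011  0.1046] ext [0.043 0.039 0.044] zmax 0.109 [164. 168. 158.]
blob [230 175   9  10  70] mid [ 0.6196 -0.0714  0.0786] ext [0.029 0.027 0.018] zmax 0.083 [32. 32. 29.]
blob [ 178  182   74   73 3332] mid [ 0.7986 -0.0857  0.1103] ext [0.209 0.165 0.05 ] zmax 0.114 [136. 133.  96.]
blob [259 186   9  11  72] mid [0.6321 0.0264 0.0771] ext [0.032 0.025 0.017] zmax 0.081 [31. 31. 28.]
```

View pics/crop.png

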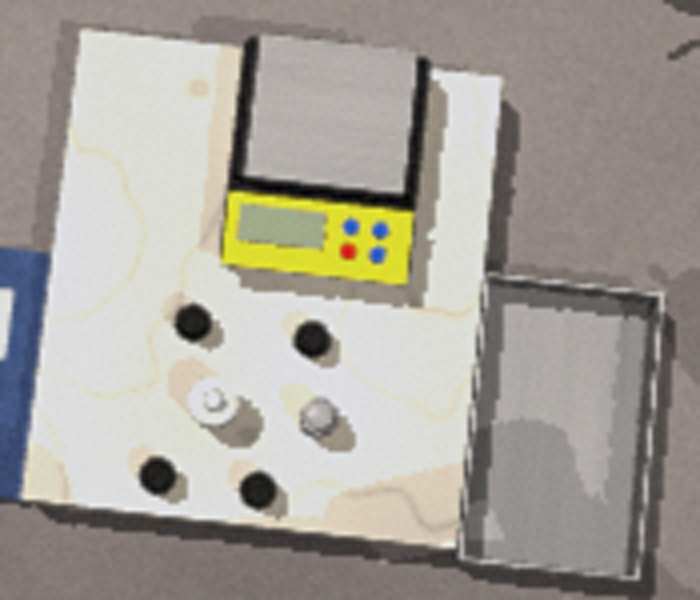

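play_rows:
  motion:
    - [[0.05,-0.04,-0.04,0,0,-6],[0.09,-0.073,-0.05,0,0,-12],[0.13,-0.106,-0.05,0,0,-18],[0.17,-0.139,-0.05,0,0,-24],[0.21,-0.171,-0.05,0,0,-30],[0.25,-0.204,-0.05,0,0,-36],[0.29,-0.237,-0.05,0,0,-42],[0.33,-0.27,-0.05,0,0,-48],[0.37,-0.302,-0.05,0,0,-54],[0.41,-0.335,-0.05,0,0,-60],[0.44,-0.36,-0.05,0,0,-60],[0.457,-0.373,-0.05,0,0,-60],[0.457,-0.373,-0.05,0,0,-60],[0.457,-0.373,-0.05,0,0,-60],[0.457,-0.373,-0.05,0,0,-60]]
  jaw: 0.018
  newtons: 20

```text
time: 1.6
eef_pos: [0.499, -0.0005, 0.281]
ee_rot: [-0.0, 0.744, 0.668, -0.001]
wrist_force: [0.2, -0.1, 0.5]
opening: 0.0183
gripper_force: 0.0
```

```bash
python3 - <<'E'
from workcell import arm
from h import *
c=arm.capture("wrist"); np.savez("wrist.npz",**c); report(c)
cv2.imwrite("pics/w0.png",cv2.resize(c["pixels"][...,::-1],(768,576)))
o=arm.observe()
print({k:np.round(o[k],4) for k in("time","eef_pos","ee_rot","opening","joints","wrist_force")})
E
```

```text
slab ((0.662029504776001, -0.034372732043266296), (0.36542463302612305, 0.3981461226940155), 84.77725219726562) [[0.4472000002861023, -0.19820000231266022], [0.8435999751091003, -0.23440000414848328], [0.8769000172615051, 0.12950000166893005], [0.4803999960422516, 0.1657000035047531]]
blob [247 110  23  24 432] mid [0.505  0.0536 0.0761] ext [0.028 0.027 0.016] zmax 0.08 [27. 27. 26.]
blob [349 122  27  23 469] mid [0.6306 0.0263 0.0763] ext [0.027 0.027 0.016] zmax 0.08 [25. 26. 25.]
blob [ 292  138   37   36 1026] mid [0.563  0.0084 0.1034] ext [0.04  0.04  0.042] zmax 0.107 [177. 183. 184.]
blob [  385   146   127   120 14275] mid [ 0.7665 -0.0831  0.1062] ext [0.16  0.164 0.046] zmax 0.11 [119. 119.  84.]
blob [245 176  22  23 386] mid [ 0.4935 -0.028   0.0758] ext [0.028 0.027 0.015] zmax 0.08 [28. 28. 27.]
blob [341 199  23  22 405] mid [ 0.6169 -0.0723  0.0761] ext [0.027 0.027 0.016] zmax 0.08 [29. 29. 28.]
blob [292 206  24  27 515] mid [ 0.5518 -0.0771  0.0955] ext [0.03  0.028 0.035] zmax 0.099 [121. 123. 123.]
{'time': np.float64(1.65), 'eef_pos': array([ 0.499 , -0.0009,  0.2812]), 'ee_rot': array([-0.000e+00,  7.444e-01,  6.678e-01, -4.000e-04]), 'opening': np.float64(0.0177), 'joints': array([-2.4400e-02,  1.7010e-01,  1.6419e+00, -5.0000e-04,  1.3302e+00,
        8.4100e-02]), 'wrist_force': array([-0.4185,  0.7481,  0.1672])}
```

View pics/w0.png

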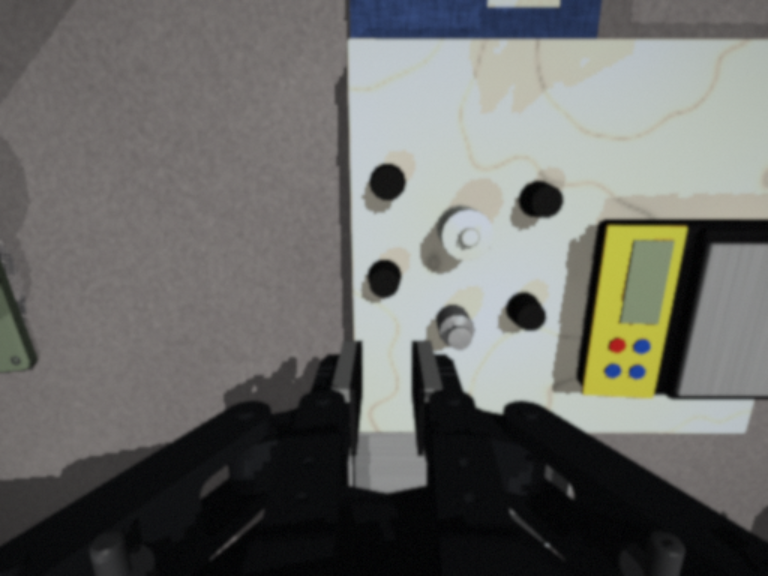

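```bash
python3 - <<'E'
from h import *
c=dict(np.load("wrist.npz")); W=world(c)
a=np.radians(83.8); x=np.array([np.cos(a),np.sin(a)]); y=np.array([np.sin(a),-np.cos(a)])
D=W-np.array([.499,-.0009,.2812]); X=D[...,:2]@x; Y=D[...,:2]@y; H=D[...,2]
for h in np.arange(-.02,.2,.01):
    m=(H>=h)&(H<h+.01)&(c["depth"]>0)&(abs(X)<.1)&(abs(Y)<.1)
    if m.sum()>5: print(round(h,3),m.sum(),"Y",Y[m].min().round(3),Y[m].max().round(3),"X",X[m].min().round(3),X[m].max().round(3))
for n,p in dict(far_l=(.6306,.0263),far_r=(.6169,-.0723),bot=(.563,.0084),wt=(.5518,-.0771),near_l=(.505,.0536),near_r=(.4935,-.028),edgeNR=(.4472,-.1982),edgeNL=(.4804,.1657)).items():
    d=np.array(p)-np.array([.499,-.0009]); print(n,"tool x %.4f y %.4f"%(d@x,d@y))
E
```

```text
0.0 289 Y -0.022 0.022 X -0.01 0.012
0.01 591 Y -0.023 0.023 X -0.01 0.012
0.02 689 Y -0.023 0.023 X -0.011 0.012
0.03 890 Y -0.022 0.025 X -0.011 0.013
0.04 1837 Y -0.041 0.042 X -0.011 0.015
0.05 5947 Y -0.047 0.047 X -0.012 0.015
0.06 4835 Y -0.053 0.053 X -0.012 0.019
0.07 9929 Y -0.059 0.059 X -0.012 0.019
0.08 12265 Y -0.064 0.063 X -0.003 0.019
0.09 6125 Y -0.061 0.06 X 0.009 0.022
0.1 6 Y -0.012 0.015 X 0.021 0.022
far_l tool x 0.0413 y 0.1279
far_r tool x -0.0582 y 0.1249
bot tool x 0.0162 y 0.0626
wt tool x -0.0701 y 0.0607
near_l tool x 0.0548 y 0.0001
near_r tool x -0.0275 y -0.0025
edgeNR tool x -0.2017 y -0.0302
edgeNL tool x 0.1636 y -0.0365
```

play_rows:
  motion:
    - [[0.014,-0.005,0.04,0,0,0],[0.014,-0.005,0.08,0,0,0],[0.014,-0.005,0.12,0,0,0],[0.014,-0.005,0.15,0,0,0],[0.014,-0.005,0.175,0,0,0],[0.014,-0.005,0.195,0,0,0],[0.014,-0.005,0.21,0,0,0],[0.014,-0.005,0.22,0,0,0],[0.014,-0.005,0.225,0,0,0],[0.014,-0.005,0.226,0,0,0],[0.014,-0.005,0.226,0,0,0]]

```text
time: 2.75
eef_pos: [0.4966, 0.0144, 0.0558]
ee_rot: [0.0, 0.744, 0.668, 0.0]
wrist_force: [-0.3, 0.5, 0.5]
opening: 0.0183
gripper_force: 0.0
```

play_rows:
  motion:
    - [[-0.008,0,0,0,0,0],[-0.018,0,0,0,0,0],[-0.03,0,0,0,0,0],[-0.044,0,0,0,0,0],[-0.059,0,0,0,0,0],[-0.074,0,0,0,0,0],[-0.089,0,0,0,0,0],[-0.104,0,0,0,0,0],[-0.119,0,0,0,0,0],[-0.134,0,0,0,0,0],[-0.149,0,0,0,0,0],[-0.164,0,0,0,0,0],[-0.179,0,0,0,0,0],[-0.194,0,0,0,0,0],[-0.209,0,0,0,0,0],[-0.224,0,0,0,0,0],[-0.234,0,0,0,0,0],[-0.239,0,0,0,0,0],[-0.239,0,0,0,0,0]]

```text
time: 4.65
eef_pos: [0.4706, -0.2235, 0.0553]
ee_rot: [0.0, 0.744, 0.668, 0.0]
wrist_force: [0.0, -0.5, 0.5]
opening: 0.0176
gripper_force: 0.0
```

```bash
python3 - <<'E'
from workcell import arm
from h import *
c=arm.capture("scene"); report(c)
cv2.imwrite("pics/s1.png",cv2.resize(c["pixels"][100:220,130:320,::-1],(760,480),interpolation=cv2.INTER_CUBIC))
E
```

```text
slab ((0.6647093296051025, -0.03570815920829773), (0.3651043772697449, 0.40403541922569275), 84.01190185546875) [[0.4447000026702881, -0.19619999825954437], [0.8465999960899353, -0.23829999566078186], [0.8847000002861023, 0.12479999661445618], [0.4828000068664551, 0.16689999401569366]]
blob [234 156  10  13  95] mid [ 0.556  -0.0759  0.0997] ext [0.026 0.03  0.039] zmax 0.104 [123. 122. 115.]
blob [279 157   9   9  62] mid [0.5079 0.0541 0.0774] ext [0.03  0.027 0.017] zmax 0.081 [33. 31. 28.]
blob [258 163  13  15 173] mid [0.5741 0.0122 0.1023] ext [0.045 0.039 0.042] zmax 0.106 [158. 160. 146.]
blob [230 175   9  10  69] mid [ 0.6204 -0.072   0.0764] ext [0.027 0.026 0.016] zmax 0.08 [32. 31. 27.]
blob [ 178  182   74   74 3327] mid [ 0.7981 -0.0848  0.11  ] ext [0.206 0.164 0.05 ] zmax 0.114 [140. 137.  99.]
blob [259 186   9  10  73] mid [0.6344 0.0266 0.0776] ext [0.029 0.026 0.017] zmax 0.081 [32. 31. 27.]
```

View pics/s1.png

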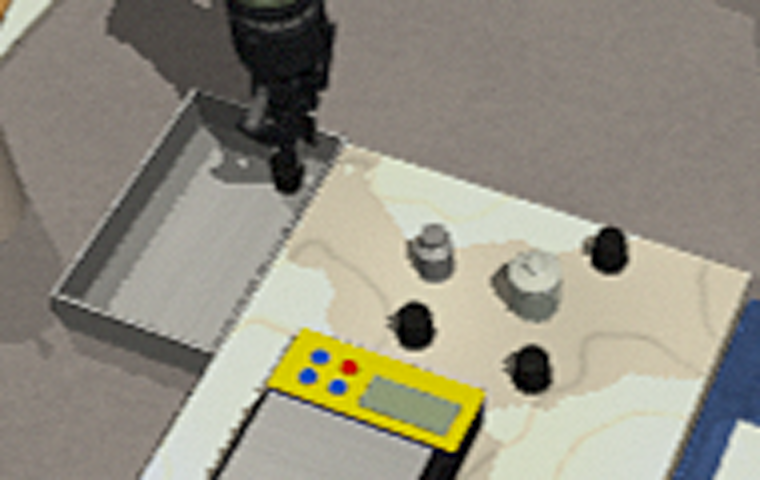

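play_rows:
  motion:
    - [[0,0,-0.03,0,0,0],[0,0,-0.07,0,0,0],[0,0,-0.11,0,0,0],[0.01,0.006,-0.145,0,0,0],[0.04,0.024,-0.16,0,0,0],[0.08,0.048,-0.16,0,0,0],[0.12,0.073,-0.16,0,0,0],[0.16,0.097,-0.16,0,0,0],[0.195,0.12,-0.16,0,0,0],[0.215,0.131,-0.16,0,0,0],[0.215,0.131,-0.16,0,0,0],[0.215,0.131,-0.16,0,0,0]]

```text
time: 5.9
eef_pos: [0.6233, -0.0224, 0.2148]
ee_rot: [-0.0, 0.743, 0.669, -0.001]
wrist_force: [-0.4, 0.1, -0.4]
opening: 0.018
gripper_force: 0.0
```

```bash
cat >> h.py <<'E'
def tray(c):
    W=world(c); m=((c["pixels"].max(-1)<70)&(W[...,2]<.06)&(W[...,2]>.008)&(W[...,0]>.42)&(W[...,0]<.7)&(W[...,1]<-.19)&(W[...,1]>-.37)&(c["depth"]>0)).astype(np.uint8)
    n,l,s,_=cv2.connectedComponentsWithStats(m)
    for i in range(1,n):
        if s[i,4]>12: p=W[l==i]; print("tray",s[i],p.mean(0).round(3),"z",p[:,2].min().round(3),p[:,2].max().round(3))
E
python3 - <<'E'
from workcell import arm
from h import *
c=arm.capture("scene"); tray(c); c=arm.capture("top"); tray(c)
c=arm.capture("wrist"); report(c)
E
```

```text
tray [177 123  38  25 303] [ 0.443 -0.267  0.026] z 0.008 0.046
tray [323 231  10   9  68] [ 0.467 -0.24   0.033] z 0.02 0.039
slab ((0.6637057065963745, -0.03845597803592682), (0.36056920886039734, 0.4002453684806824), 83.79670715332031) [[0.44530001282691956, -0.19609999656677246], [0.8432000279426575, -0.23929999768733978], [0.882099986076355, 0.11909999698400497], [0.48420000076293945, 0.1624000072479248]]
blob [114 101  34  29 789] mid [0.5058 0.0536 0.0764] ext [0.027 0.027 0.016] zmax 0.08 [22. 22. 21.]
blob [247 115  28  29 628] mid [0.6315 0.0259 0.0767] ext [0.028 0.027 0.016] zmax 0.081 [23. 23. 22.]
blob [ 170  135   47   45 1608] mid [0.5634 0.0082 0.1023] ext [0.04  0.04  0.042] zmax 0.106 [168. 174. 174.]
blob [  304   145   208   147 27182] mid [ 0.7946 -0.0856  0.1064] ext [0.197 0.164 0.046] zmax 0.11 [115. 115.  95.]
blob [245 209  26  27 554] mid [ 0.6179 -0.0724  0.0756] ext [0.028 0.027 0.016] zmax 0.08 [24. 24. 24.]
blob [184 217  31  35 793] mid [ 0.5519 -0.0771  0.0955] ext [0.031 0.029 0.035] zmax 0.099 [103. 103. 103.]
```

play_rows:
  motion:
    - [[0,0,0.04,0,0,0],[0,0,0.08,0,0,0],[0,0,0.115,0,0,0],[0,0,0.14,0,0,0],[0,0,0.153,0,0,0],[0,0,0.158,0,0,0],[0,0,0.159,0,0,0],[0,0,0.159,0,0,0]]

```text
time: 6.85
eef_pos: [0.6248, -0.0234, 0.0577]
ee_rot: [0.001, 0.744, 0.668, 0.001]
wrist_force: [-0.4, -1.9, 0.7]
opening: 0.018
gripper_force: 0.0
```

play_rows:
  motion:
    - [[-0.008,0,0,0,0,0],[-0.018,0,0,0,0,0],[-0.03,0,0,0,0,0],[-0.042,0,0,0,0,0],[-0.056,0,0,0,0,0],[-0.071,0,0,0,0,0],[-0.086,0,0,0,0,0],[-0.101,0,0,0,0,0],[-0.116,0,0,0,0,0],[-0.131,0,0,0,0,0],[-0.146,0,0,0,0,0],[-0.161,0,0,0,0,0],[-0.176,0,0,0,0,0],[-0.191,0,0,0,0,0],[-0.206,0,0,0,0,0],[-0.214,0,0,0,0,0],[-0.217,0,0,0,0,0],[-0.217,0,0,0,0,0]]

```text
time: 8.65
eef_pos: [0.6006, -0.2391, 0.0562]
ee_rot: [-0.0, 0.744, 0.668, 0.0]
wrist_force: [-0.1, 0.1, -0.1]
opening: 0.018
gripper_force: 0.0
```

play_rows:
  motion:
    - [[0,0,-0.03,0,0,0],[0,0,-0.07,0,0,0],[0,0,-0.11,0,0,0],[0.02,0,-0.14,0,0,0],[0.06,0.003,-0.15,0,0,0],[0.105,0.003,-0.15,0,0,0],[0.15,0.003,-0.15,0,0,0],[0.195,0.003,-0.15,0,0,0],[0.24,0.003,-0.15,0,0,0],[0.28,0.003,-0.15,0,0,0],[0.306,0.003,-0.15,0,0,0],[0.306,0.003,-0.15,0,0,0],[0.306,0.003,-0.15,0,0,0]]

```text
time: 9.95
eef_pos: [0.636, 0.0659, 0.2062]
ee_rot: [0.0, 0.743, 0.669, -0.0]
wrist_force: [-0.0, -0.4, -0.1]
opening: 0.0181
gripper_force: 0.0
```

```bash
python3 - <<'E'
from workcell import arm
from h import *
c=arm.capture("top"); tray(c)
c=arm.capture("wrist"); report(c)
E
```

```text
tray [327 192   9   9  60] [ 0.596 -0.253  0.031] z 0.022 0.039
tray [323 231  10   9  63] [ 0.466 -0.24   0.031] z 0.01 0.039
slab ((0.6685508489608765, 0.001959681510925293), (0.2853635549545288, 0.40097132325172424), 83.9383316040039) [[0.45410001277923584, -0.11879999935626984], [0.8528000116348267, -0.16110000014305115], [0.8830000162124634, 0.12269999831914902], [0.48429998755455017, 0.16500000655651093]]
blob [119 189  32  29 686] mid [0.506  0.0541 0.076 ] ext [0.027 0.027 0.016] zmax 0.08 [24. 24. 23.]
blob [244 202  27  29 600] mid [0.6318 0.0266 0.0756] ext [0.028 0.027 0.016] zmax 0.08 [24. 24. 23.]
blob [ 172  219   44   48 1518] mid [0.5637 0.0086 0.1025] ext [0.04  0.04  0.042] zmax 0.106 [123. 128. 125.]
blob [  302   228   200   114 12574] mid [ 0.8017 -0.0694  0.1067] ext [0.188 0.128 0.047] zmax 0.111 [87. 87. 77.]
blob [363 310  20  23 162] mid [ 0.7422 -0.0901  0.1058] ext [0.014 0.024 0.022] zmax 0.109 [75. 75. 75.]
blob [340 340  18  17  66] mid [ 0.7189 -0.1377  0.0906] ext [0.021 0.031 0.009] zmax 0.095 [96. 93. 35.]
blob [359 358   8   7  17] mid [ 0.7309 -0.1411  0.107 ] ext [0.003 0.011 0.016] zmax 0.109 [29. 30. 31.]
```

play_rows:
  motion:
    - [[0,0,0.04,0,0,0],[0,0,0.08,0,0,0],[0,0,0.115,0,0,0],[0,0,0.137,0,0,0],[0,0,0.147,0,0,0],[0,0,0.15,0,0,0],[0,0,0.15,0,0,0]]

```text
time: 10.75
eef_pos: [0.637, 0.0645, 0.0571]
ee_rot: [0.0, 0.744, 0.668, 0.001]
wrist_force: [-0.0, -0.9, 0.6]
opening: 0.0179
gripper_force: 0.0
```

play_rows:
  motion:
    - [[-0.008,0,0,0,0,0],[-0.018,0,0,0,0,0],[-0.03,0,0,0,0,0],[-0.042,0,0,0,0,0],[-0.056,0,0,0,0,0],[-0.071,0,0,0,0,0],[-0.086,0,0,0,0,0],[-0.101,0,0,0,0,0],[-0.116,0,0,0,0,0],[-0.131,0,0,0,0,0],[-0.146,0,0,0,0,0],[-0.161,0,0,0,0,0],[-0.173,0,0,0,0,0],[-0.181,0,0,0,0,0],[-0.181,0,0,0,0,0]]

```text
time: 12.25
eef_pos: [0.6169, -0.116, 0.0563]
ee_rot: [0.0, 0.744, 0.668, -0.0]
wrist_force: [0.2, 1.0, -0.4]
opening: 0.0184
gripper_force: 0.0
```

```bash
python3 - <<'E'
from workcell import arm
from h import *
c=arm.capture("wrist"); report(c)
cv2.imwrite("pics/w1.png",cv2.resize(c["pixels"][...,::-1],(640,480)))
E
```

```text
slab ((0.565492570400238, -0.0930289626121521), (0.20457269251346588, 0.21669933199882507), 83.81511688232422) [[0.44679999351501465, -0.18299999833106995], [0.6621999740600586, -0.20640000700950623], [0.6841999888420105, -0.003000000026077032], [0.46880000829696655, 0.0203000009059906]]
blob [   4    0  141   45 4267] mid [ 0.5626 -0.0074  0.0931] ext [0.036 0.015 0.033] zmax 0.097 [104. 107. 104.]
blob [  109     0   403   357 59436] mid [ 0.6185 -0.1153  0.116 ] ext [0.165 0.149 0.056] zmax 0.12 [106. 106.  58.]
blob [  56  163   96   77 5275] mid [ 0.5523 -0.0772  0.0957] ext [0.029 0.031 0.036] zmax 0.1 [115. 116. 116.]
```

View pics/w1.png

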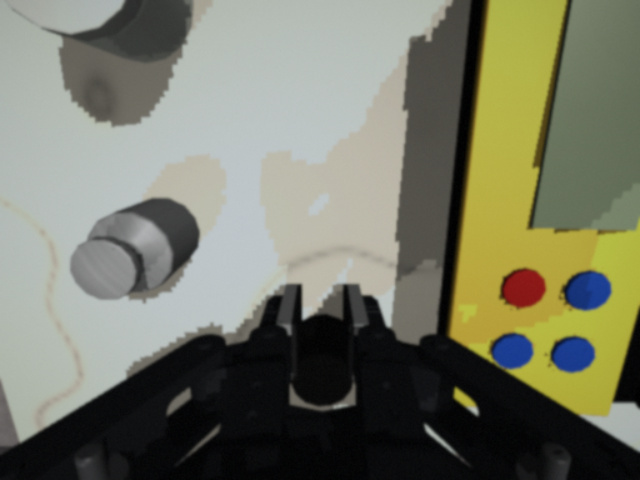

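play_rows:
  motion:
    - [[-0.008,-0.002,0,0,0,0],[-0.018,-0.006,0,0,0,0],[-0.03,-0.011,0,0,0,0],[-0.042,-0.016,0,0,0,0],[-0.055,-0.021,0,0,0,0],[-0.068,-0.026,0,0,0,0],[-0.081,-0.031,0,0,0,0],[-0.094,-0.035,0,0,0,0],[-0.108,-0.036,0,0,0,0],[-0.12,-0.036,0,0,0,0],[-0.126,-0.036,0,0,0,0],[-0.126,-0.036,0,0,0,0]]

```text
time: 13.5
eef_pos: [0.5679, -0.2373, 0.0563]
ee_rot: [0.0, 0.744, 0.668, 0.0]
wrist_force: [-0.1, 0.3, 0.4]
opening: 0.0179
gripper_force: 0.0
```

play_rows:
  motion:
    - [[0,0,-0.03,0,0,0],[0,0,-0.07,0,0,0],[0,0,-0.11,0,0,0],[0.02,-0.006,-0.14,0,0,0],[0.06,-0.018,-0.15,0,0,0],[0.1,-0.03,-0.15,0,0,0],[0.14,-0.042,-0.15,0,0,0],[0.18,-0.054,-0.15,0,0,0],[0.22,-0.066,-0.15,0,0,0],[0.26,-0.078,-0.15,0,0,0],[0.295,-0.089,-0.15,0,0,0],[0.321,-0.096,-0.15,0,0,0],[0.321,-0.096,-0.15,0,0,0],[0.321,-0.096,-0.15,0,0,0]]

```text
time: 14.9
eef_pos: [0.5064, 0.0936, 0.2063]
ee_rot: [0.0, 0.743, 0.669, -0.0]
wrist_force: [0.5, -0.2, -0.5]
opening: 0.0182
gripper_force: 0.0
```

```bash
python3 - <<'E'
from workcell import arm
from h import *
c=arm.capture("top"); tray(c)
c=arm.capture("scene"); tray(c)
c=arm.capture("wrist"); report(c)
E
```

```text
tray [326 192  10  18 124] [ 0.581 -0.251  0.032] z 0.021 0.042
tray [324 231   9   9  63] [ 0.466 -0.24   0.033] z 0.027 0.041
tray [197 137   8  11  67] [ 0.474 -0.241  0.027] z 0.01 0.035
tray [179 159  14  18 151] [ 0.589 -0.251  0.027] z 0.008 0.036
tray [144 175  27  10  27] [ 0.666 -0.317  0.037] z 0.031 0.045
slab ((0.6308740377426147, 0.012859746813774109), (0.2718062996864319, 0.3241259753704071), 83.87554931640625) [[0.4551999866962433, -0.10499999672174454], [0.7774999737739563, -0.1395999938249588], [0.8065000176429749, 0.1307000070810318], [0.48420000076293945, 0.16529999673366547]]
blob [247 202  27  29 603] mid [0.5051 0.054  0.0762] ext [0.028 0.027 0.016] zmax 0.08 [27. 28. 27.]
blob [ 302  231   40   44 1208] mid [0.563  0.0089 0.1026] ext [0.035 0.037 0.043] zmax 0.107 [157. 163. 162.]
blob [ 411  239  101  123 8840] mid [ 0.7461 -0.071   0.1059] ext [0.11  0.132 0.046] zmax 0.11 [93. 94. 56.]
```

play_rows:
  motion:
    - [[0,0,0.04,0,0,0],[0,0,0.08,0,0,0],[0,0,0.115,0,0,0],[0,0,0.137,0,0,0],[0,0,0.147,0,0,0],[0,0,0.15,0,0,0],[0,0,0.15,0,0,0]]

```text
time: 15.75
eef_pos: [0.5073, 0.0927, 0.0568]
ee_rot: [0.0, 0.744, 0.668, 0.0]
wrist_force: [0.3, 0.3, -0.1]
opening: 0.0176
gripper_force: 0.0
```

play_rows:
  motion:
    - [[-0.008,0,0,0,0,0],[-0.018,0,0,0,0,0],[-0.03,-0.001,0,0,0,0],[-0.042,-0.002,0,0,0,0],[-0.056,-0.002,0,0,0,0],[-0.071,-0.002,0,0,0,0],[-0.086,-0.002,0,0,0,0],[-0.101,-0.002,0,0,0,0],[-0.116,-0.002,0,0,0,0],[-0.131,-0.002,0,0,0,0],[-0.146,-0.002,0,0,0,0],[-0.161,-0.002,0,0,0,0],[-0.176,-0.002,0,0,0,0],[-0.188,-0.002,0,0,0,0],[-0.195,-0.002,0,0,0,0],[-0.195,-0.002,0,0,0,0]]

```text
time: 17.35
eef_pos: [0.4836, -0.1016, 0.0563]
ee_rot: [0.0, 0.744, 0.668, -0.0]
wrist_force: [-0.2, -0.0, -0.6]
opening: 0.0178
gripper_force: 0.0
```

```bash
python3 - <<'E'
from workcell import arm
from h import *
c=arm.capture("wrist"); report(c)
cv2.imwrite("pics/w2.png",cv2.resize(c["pixels"][...,::-1],(640,480)))
E
```

```text
slab ((0.5558802485466003, -0.09530813992023468), (0.21160799264907837, 0.19801849126815796), 83.89262390136719) [[0.44620001316070557, -0.1899999976158142], [0.6431000232696533, -0.210999995470047], [0.6656000018119812, -0.0006000000284984708], [0.46869999170303345, 0.020400000736117363]]
blob [ 373    0  139   45 4266] mid [ 0.5609 -0.0067  0.0933] ext [0.033 0.019 0.033] zmax 0.097 [100. 102.  98.]
blob [ 358  163   94   77 5182] mid [ 0.552  -0.0773  0.0949] ext [0.031 0.03  0.035] zmax 0.099 [ 99. 100. 100.]
blob [  109   230   298   128 13629] mid [ 0.4851 -0.1011  0.116 ] ext [0.097 0.055 0.056] zmax 0.12 [18. 19. 19.]
```

View pics/w2.png

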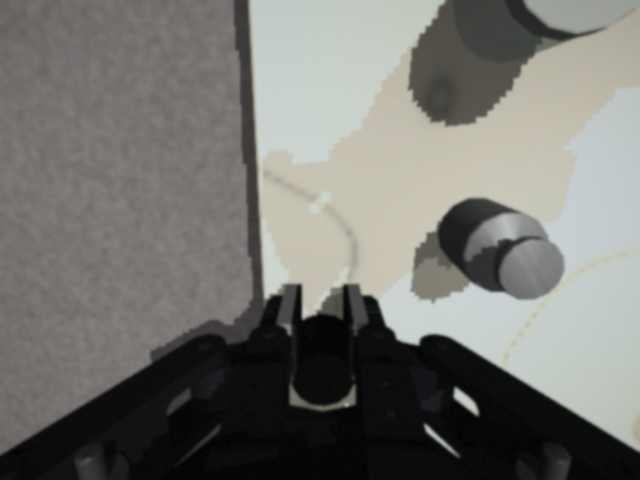

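play_rows:
  motion:
    - [[-0.008,0,0,0,0,0],[-0.02,0,0,0,0,0],[-0.032,0.004,0,0,0,0],[-0.045,0.009,0,0,0,0],[-0.058,0.015,0,0,0,0],[-0.071,0.021,0,0,0,0],[-0.084,0.027,0,0,0,0],[-0.097,0.033,0,0,0,0],[-0.11,0.036,0,0,0,0],[-0.12,0.036,0,0,0,0],[-0.126,0.036,0,0,0,0],[-0.126,0.036,0,0,0,0]]

```text
time: 18.6
eef_pos: [0.5058, -0.2304, 0.0562]
ee_rot: [-0.0, 0.744, 0.668, -0.0]
wrist_force: [-0.2, 0.9, -0.9]
opening: 0.0178
gripper_force: 0.0
```

play_rows:
  motion:
    - [[0,0,-0.03,0,0,0],[0,0,-0.07,0,0,0],[0,0,-0.11,0,0,0],[0,0,-0.15,0,0,0],[0,-0.03,-0.18,0,0,0],[0,-0.07,-0.2,0,0,0],[0,-0.1,-0.2,0,0,0],[0,-0.12,-0.2,0,0,0],[0,-0.12,-0.2,0,0,0],[0,-0.12,-0.2,0,0,0]]

```text
time: 19.6
eef_pos: [0.3871, -0.2167, 0.2566]
ee_rot: [0.001, 0.744, 0.668, 0.0]
wrist_force: [0.6, -0.6, 0.4]
opening: 0.0177
gripper_force: 0.0
```

```bash
python3 - <<'E'
from workcell import arm
from h import *
c=arm.capture("top"); tray(c)
a=c["pixels"][105:255,200:375]
c=arm.capture("scene"); tray(c);report(c)
b=c["pixels"][90:240,130:320]
o=[cv2.resize(i[...,::-1],(400,350),interpolation=cv2.INTER_CUBIC) for i in(a,b)]
cv2.imwrite("pics/f.png",np.hstack(o))
E
```

```text
tray [326 192  10  18 126] [ 0.581 -0.251  0.032] z 0.019 0.043
tray [324 222  10  18 127] [ 0.482 -0.242  0.032] z 0.025 0.04
tray [176 123  16   5  17] [ 0.43  -0.322  0.039] z 0.033 0.045
tray [205 132  10   7  17] [ 0.438 -0.221  0.035] z 0.013 0.043
tray [193 138  12  17 135] [ 0.492 -0.241  0.028] z 0.01 0.037
tray [179 159  14  19 152] [ 0.59  -0.251  0.027] z 0.009 0.036
tray [144 175  16   6  18] [ 0.664 -0.338  0.037] z 0.029 0.042
tray [164 182  19  10  25] [ 0.673 -0.254  0.036] z 0.012 0.045
slab ((0.6651588082313538, -0.03569591045379639), (0.36404186487197876, 0.4024242162704468), 83.77323150634766) [[0.4453999996185303, -0.19480000436306], [0.8453999757766724, -0.23849999904632568], [0.8848999738693237, 0.1234000027179718], [0.48489999771118164, 0.1670999974012375]]
blob [234 156  10  13  92] mid [ 0.5562 -0.0769  0.0974] ext [0.029 0.03  0.037] zmax 0.101 [120. 118. 112.]
blob [258 163  13  16 176] mid [0.5669 0.0103 0.1059] ext [0.045 0.039 0.045] zmax 0.11 [154. 155. 142.]
blob [ 178  182   74   73 3330] mid [ 0.7993 -0.0847  0.111 ] ext [0.205 0.165 0.051] zmax 0.115 [137. 134.  97.]
```

View pics/f.png

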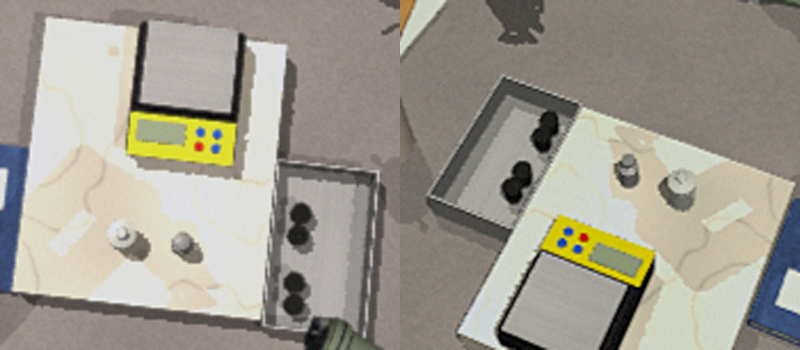

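The picture shows all four stoppers standing in the tray (left panel about (300,214), (298,235), (294,283) and (293,303)). The tray is still against the slab edge, and the weight (182,243) and bottle (122,233) are where they were.

```bash
python3 -c "
from workcell import arm
print(arm.hand_in())"
```

```text
the job is handed in; nothing more can be done
None
```

All four stoppers were pushed, never pinched, into the wash-up tray; the check weight, weighing bottle and tray look unmoved in the final pictures, and the job was handed in at about 20 s of the 61 s allowed.

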